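# Bring the red needle caddy round to the dock

### The job

Turn the carousel round until the red caddy squarely faces the brass-railed dock and let it come to rest. Then slide the red caddy out, without lifting or tipping it, into the dock until it is fully home against the end stop. Leave the empty stall facing the dock, and leave the mug, the mallet and the two lead weights where they are.

Things in the scene. Friction and masses are not known exactly. Their poses are not given: they have to be found in the camera images.
- stand: Fixed stand with the dock. Origin on the bench top under the carousel's axis; the dock lies along its own -x axis, on the robot's side: a dark wood floor 32 mm above the bench, starting 135 mm from the axis, between two brass side rails, tops 46 mm above the bench, 54 mm apart inside, flared to about 66 mm at the mouth. A brass end stop closes it, inner face 218 mm from the axis.
- dock_home (a point): Point on the dock's floor below the red caddy's centre when the caddy is home against the end stop: 180 mm from the axis along the stand's -x, 32 mm above the bench. The stop is rigid.
- carousel: Wooden turntable, 260 mm across; origin on its vertical axis, 20 mm above the bench; disc top 34 mm above the bench. Turns either way without limit, stays where left (about 1 N at the rim turns it). Own -x axis points to the red caddy's stall: it faces the dock when its yaw equals the stand's. Three stalls 120 degrees apart; two hold a blue and a plain caddy, as big as the red, fixed to the disc.
- red_stall (a point): Point on the disc's top in the middle of the red caddy's stall, 84 mm from the axis; turns with the disc. Each stall has two wooden rails 12 mm high, 54 mm apart inside, from 52 to 116 mm from the axis, and is open at both ends. The disc's middle, within 46 mm of the axis, is free but for a flat brass cap 3 mm high, 28 mm across.
- peg_1 (a point): Middle of an upright brass peg fixed near the disc's rim, for pushing it round: 16 mm diameter, 115 mm from the axis, from the disc's top up to 84 mm above the bench. It stands half-way between two stalls, 60 degrees on from the red stall (counter-clockwise from above).
- peg_2 (a point): The same, second peg, opposite the red stall (180 degrees).
- peg_3 (a point): The same, third peg, 60 degrees clockwise from the red stall.
- red_caddy_center (a point): Centre of the loose red open wooden box, 76 mm long (own x, radial), 48 mm wide, 36 mm high, walls 6 mm, about 0.25 kg, with three voicing tools lying in it on felt (14 mm or less of free depth). Starts in its stall, own -x outward, inner end 46 mm from the axis. It slides on the disc (1 to 3 N); its inner end can be pushed outward from the disc's free middle.
- mug: Green enamel mug, 82 mm across, 92 mm high; origin at the centre of its underside. Leave alone.
- mallet: Boxwood mallet standing on its head: head 60 mm across and 90 mm high, origin at the centre of its underside; handle 20 mm thick, level at 45 mm height, reaching 210 mm along its own -x axis. Leave alone.
- lead_a: Grey lead weight, disc 60 mm across, 24 mm high; origin at the centre of its underside. Leave alone.
- lead_b: Second grey lead weight, the same. Leave alone.
There are look-alikes about, which are no part of the job. Of the things like the part that bears red_caddy_center, leave any that is blue or purple; of the rest the smaller one is meant.

How it is judged:
On the way:
1. the red caddy, still in its stall, faces the dock (centre within 8 mm of the dock's centre line) with the carousel at rest (x of red_caddy_center in the frame of stand between -0.096 and -0.072 m and y of red_caddy_center in the frame of stand between -0.008 and 0.008 m and y of red_stall in the frame of stand between -0.012 and 0.012 m and x of red_stall in the frame of stand below 0 m and angular speed of carousel below 0.1 rad/s), for 0.2 s.
At the end, for the whole second after the job is handed in: The red caddy stands flat and at rest in the dock, centred between the rails (7 mm) and within 6 mm of the end stop; its empty stall still faces the dock (stall centre within 14 mm of the dock's centre line) and the carousel is at rest (x of red_caddy_center in the frame of stand between -0.186 and -0.174 m and y of red_caddy_center in the frame of stand between -0.007 and 0.007 m and z of red_caddy_center in the frame of stand between 0.044 and 0.056 m and angle between red_caddy_center's own z axis and vertical below 0.1 rad and linear speed of red_caddy below 0.02 m/s and x of red_stall in the frame of stand below 0 m and y of red_stall in the frame of stand between -0.014 and 0.014 m and angular speed of carousel below 0.1 rad/s); the robot touches nothing.
It fails at once if the red caddy is lifted more than 20 mm (z of red_caddy_center in the frame of stand above 0.072 m).
It fails at once if the red caddy is tipped by more than 20 degrees (angle between red_caddy_center's own z axis and vertical above 0.35 rad).
It fails at once if the mug, the mallet or a lead weight is moved more than 30 mm (distance of any of mug, mallet, lead_a, lead_b from where it was at the start of the episode above 0.03 m).
It also fails if it takes over 64 s, if anything falls off the work surface, if the arm or the gripper's body presses on something with over 40 N, if the wrist force passes 120 N, or if a joint passes its speed limit or range.

### The arm

A 7-joint arm with a two-finger parallel gripper is mounted at the origin on the work surface. World frame = base frame: x ahead of the robot, y to its left, z up, the work surface at z = 0. Lengths are in m, angles in rad, forces in N, time in s.
With the tool pointing down it reaches from about 0.4 to 0.85 m from the base axis. Payload 4.5 kg.
Tool frame: the origin (TCP) lies on the centre line of the jaws, within the pads' length; the fingertips stand 11 mm ahead of it and the grasp point (between the pads) lies 8 mm behind it; z points along the fingers, x is the direction in which the jaws open and shut, and the axes are right-handed (so a half turn about z gives the same grasp; the last joint's range is limited). The gripper opens to 88 mm and grips with 3 to 60 N. Pads are 18 mm wide; open, the fingers measure 123 mm over their backs; the gripper's body (75 mm by 187 mm) begins 45 mm behind the grasp point.
Start: joints at [1.268, 0.689, -0.195, 1.565, 0.157, 0.902, -0.215], TCP at [0.207, -0.59, 0.25] pointing down, gripper open.
Joint ranges: [-3.01, 3.01], [-0.46, 2.08], [-1.47, 1.51], [0.13, 2.56], [-1, 4.14], [0.04, 2.09], [-2.66, 2.66]. Speed limits (rad/s): [2.57, 2.57, 3.14, 3.14, 3.14, 3.14, 3.14].

### API

Orientations are given as a unit quaternion [x, y, z, w].
In Python, from plant import r, vision, order, nets gives the robot as it stands.
- The arm moves only by the tool send_rows, never from a script. Its argument "series" is a list of rows, each an object with "delta_pos": the shift along the tool's x, y, z in cm, a list of three; "turn": the turn about the tool's z in degrees; "jaw": the closure, from 0 (fully open) to 1 (shut). In form: [{"delta_pos": [x, y, z], "turn": turn, "jaw": jaw}, ...]. A call has 1 to 8 rows; each row is the pose to reach, as a shift and turn from the pose commanded when the call began, along the tool's axes at that moment; what a row does not reach only later rows make up. A row lasts 1/12 s, in which the tool goes at most 41.7 mm and 7.16 degrees, less where a joint would pass 70% of its speed; a pose out of reach is approached as far as the arm can. A call with a gripper value outside its range is refused whole. The fingers move at their own pace and stop on an object; "force" is the grip in N (left out, the last holds). Time passes only in rows, so rows that repeat a pose let the fingers close. It gives the time, the measured TCP pose, the force and the opening at its end, in the units of the state.
- r.get_state(): the state, without advancing time (a new reading comes with each control period).
- vision.snapshot(name): name is "side" or "top"; returns the picture (480x640x3 uint8, blue, green, red); there is no depth.
- vision.camera_params(name): a dict with "intrinsics" (3x3 intrinsics, pixels), "extrinsics" (4x4, takes a point from world to camera coordinates). Camera axes: x right, y down, z forward; pixel columns grow to the right and rows downward; lengths in m; the calibration is good to about 2 mm. A picture is of the moment at which its call begins. camera_params takes no time and is no camera call.
- order.finish_job(): hands the job in, once; it reports no verdict.
Trained networks look in the newest picture that a camera, given by its name, has taken for a name from the list of things; names that differ only in an ending like _2 or _b are one class to them, and where a whole thing is asked for, a point or a joint stands for the part that bears it (a point fixed in the world has none). Each returns a list of dicts, best first, with "score" (0 to 1); they miss things now and then, are a little off and sometimes report something else, mostly with a low value. They report only what shows in the picture. A call takes as long as a camera call. They do not tell look-alikes from the thing itself.
- nets.boxes_of(camera, label): "location" ([row, column] as shares, 0 to 1, of the picture: columns of its width, rows of its height, amid what is visible of it).
- nets.trace(camera, label): "region" (480x640 bool, what is visible of it) and "location" ([row, column] as shares, 0 to 1, of the picture: columns of its width, rows of its height, amid what is visible of it).
The state is a dict: "clock": time; "q": joint angles; "qd": joint speeds; "joint_torque": joint torques, N m; "tool_pos": TCP position; "eef_rot": TCP orientation; "contact_force": force on the tool from outside, world axes, zero at the start; "moment": the same for the moment, N m; "opening": opening from 0.0 (shut) to 1.0 (fully open).
Only numpy, scipy, OpenCV 4.12 (cv2) and the standard library are available. Lean on these libraries where they do the work, as an engineer would, in place of code of your own. Each camera call takes 0.05 s, during which the arm holds its last target.

## Working session

There is one attempt and no reset: what is moved stays moved. The work goes in short steps, Python scripts to look and compute and a tool call to move; the robot and the scene stay as the last step left them, time stands still between calls to the robot, and variables do not carry over. Pictures are saved under pics/ and viewed, and the job is handed in when it is done.

Besides the shell and the picture viewer there is one more tool, called as name(argument=value, ...) on one line, values as JSON. send_rows: Moves the arm, as the interface text tells. Its arguments: {"type":"object","properties":{"series":{"type":"array"},"force":{"type":"number"}},"required":["series"]}

```bash
mkdir -p pics; ls
python3 - <<'E'
from plant import r, vision, order, nets
import cv2, json
s=r.get_state(); print(s)
for n in ("top","side"):
    im=vision.snapshot(n); cv2.imwrite(f"pics/{n}0.png",im)
    p=vision.camera_params(n); print(n,p)
    for l in ("stand","carousel","red_caddy_center","peg_1","mug","mallet","lead_a","dock_home","red_stall"):
        try:
            print(l,[(round(d["score"],2),round(d["location"][1]*640),round(d["location"][0]*480)) for d in nets.boxes_of(n,l)])
        except Exception as e: print(l,e)
E
```

```text
pics
{'clock': 0.0, 'q': array([ 1.26780928,  0.68998234, -0.19452596,  1.56634242,  0.1572925 ,
        0.90249291, -0.21509021]), 'qd': array([ 1.64880491e-03,  2.43305771e-04,  1.14471955e-04, -6.80764334e-04,
        4.37967801e-04, -4.52449651e-04, -6.78240006e-05]), 'joint_torque': array([ 2.31575259e-04, -5.27556431e+01, -1.26692601e+00, -1.53429347e+01,
       -5.25969348e-02,  6.56967197e-03,  1.68183215e-04]), 'tool_pos': array([ 0.20629537, -0.58932363,  0.24891177]), 'eef_rot': array([ 8.15643391e-01, -5.78554248e-01, -7.80588593e-04, -4.80663350e-04]), 'contact_force': array([-0.21914681, -0.29110639, -0.20257501]), 'moment': array([ 0.02630842, -0.0875527 ,  0.00443102]), 'opening': 0.9955072187804699}
top {'intrinsics': array([[459.67045625,   0.        , 319.66664748],
       [  0.        , 459.67045625, 239.80733573],
       [  0.        ,   0.        ,   1.        ]]), 'extrinsics': array([[-0.13354754, -0.99103982,  0.00226296,  0.04534186],
       [-0.9679802 ,  0.12994973, -0.21477289,  0.60445284],
       [ 0.21255441, -0.03087289, -0.9766614 ,  0.96796662],
   
[... 467 characters left out ...]

       [  0.        , 591.62988498, 247.85816863],
       [  0.        ,   0.        ,   1.        ]]), 'extrinsics': array([[-0.88707776, -0.46151363,  0.00991087,  0.51798034],
       [-0.35592832,  0.67014471, -0.65132258,  0.27235775],
       [ 0.29395252, -0.58130133, -0.75873624,  1.23504073],
       [ 0.        ,  0.        ,  0.        ,  1.        ]])}
stand [(0.96, 383, 284)]
carousel [(0.88, 310, 262)]
red_caddy_center [(0.93, 175, 337), (0.76, 275, 277), (0.67, 300, 174), (0.64, 337, 394)]
peg_1 [(0.57, 305, 264)]
mug [(0.85, 264, 404)]
mallet [(0.71, 383, 155)]
lead_a [(0.96, 233, 371), (0.72, 405, 205), (0.53, 382, 279)]
dock_home [(0.7, 379, 282)]
red_stall [(0.78, 308, 268)]
```

View pics/top0.png

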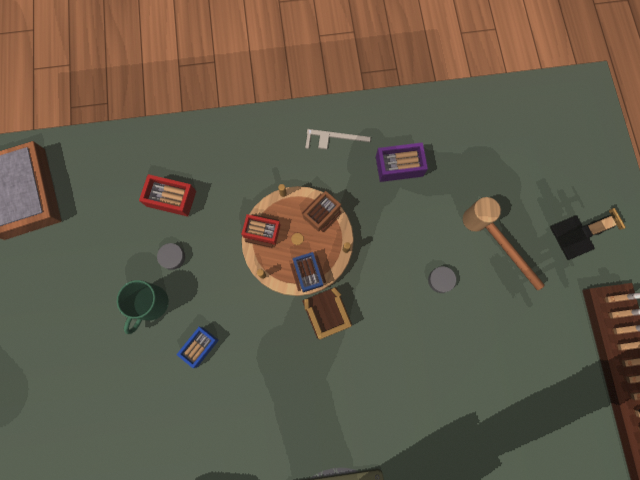

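View pics/side0.png

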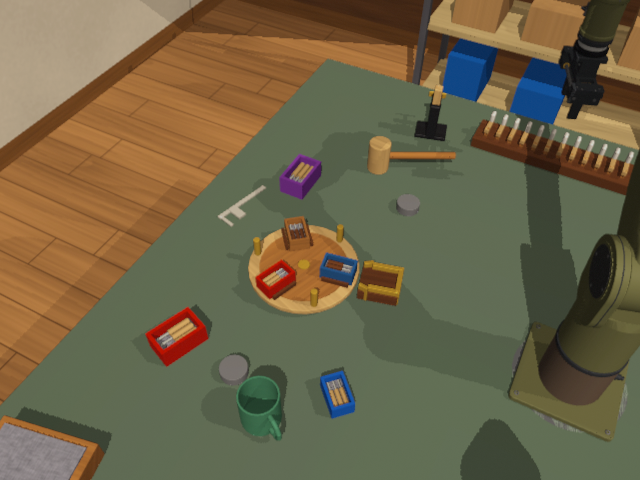

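The top view shows two red caddies, the one on the disc at (261,229) and a larger one on the bench at (168,195). The purple one is at (402,161) and the blue ones at (308,271) and (197,347). The smaller red one, in the carousel stall, is the one meant. I'll measure next and confirm it in a crop.

```bash
cat > h.py <<'E'
import numpy as np, cv2
from plant import r, vision, order, nets
def ray(cam,u,v):
    p=vision.camera_params(cam);K=p["intrinsics"];E=p["extrinsics"]
    d=E[:3,:3].T@np.linalg.solve(K,[u,v,1.]);c=-E[:3,:3].T@E[:3,3];return c,d
def at(cam,u,v,z):
    c,d=ray(cam,u,v);return c+d*(z-c[2])/d[2]
def proj(cam,P):
    p=vision.camera_params(cam);q=p["extrinsics"][:3,:3]@np.asarray(P)+p["extrinsics"][:3,3];q=p["intrinsics"]@q;return q[:2]/q[2]
E
python3 - <<'E'
from h import *
t=cv2.imread("pics/top0.png");s=cv2.imread("pics/side0.png")
a=cv2.resize(t[170:350,220:380],None,fx=4.4,fy=3.3333*1.32,interpolation=cv2.INTER_CUBIC)
a=cv2.resize(t[175:345,230:370],None,fx=3.5,fy=3.5,interpolation=cv2.INTER_CUBIC);cv2.imwrite("pics/topc.png",a)
a=cv2.resize(s[205:320,235:420],None,fx=4.3,fy=4.3,interpolation=cv2.INTER_CUBIC);cv2.imwrite("pics/sidec.png",a)
E
```

```text
(no output)
```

View pics/topc.png

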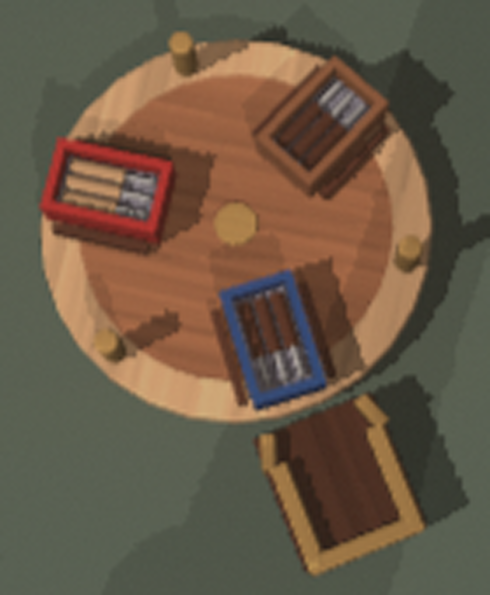

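View pics/sidec.png

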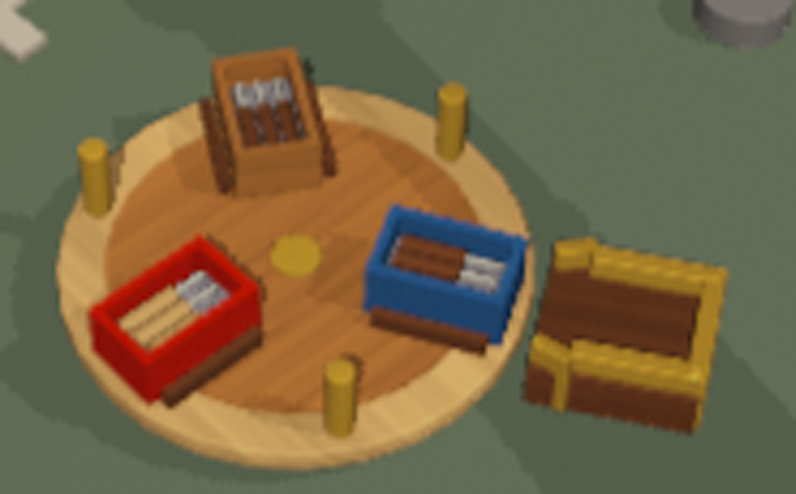

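```bash
cat > fit.py <<'E'
from h import *
from scipy.optimize import least_squares
T=lambda u,v:("top",u/3.5+230-.35,v/3.5+175-.35)
S=lambda u,v:("side",u/4.3+235-.4,v/4.3+205-.4)
def pol(r_,a,z): return lambda p:[p[0]+r_*np.cos(a+p[3]),p[1]+r_*np.sin(a+p[3]),z]
def st(x,y,z): return lambda p:[p[0]+x*np.cos(p[2])-y*np.sin(p[2]),p[1]+x*np.sin(p[2])+y*np.cos(p[2]),z]
def ca(x,y,z): return lambda p:[p[0]+x*np.cos(p[3])-y*np.sin(p[3]),p[1]+x*np.sin(p[3])+y*np.cos(p[3]),z]
d=np.pi/180
P1,P2,P3=[pol(.115,np.pi+a*d,.084) for a in(60,180,-60)]
obs=[(st(0,0,.037),T(235,222)),(P3,T(181,40)),(P2,T(409,242)),(P1,T(107,339)),
(st(-.218,.027,.046),T(318,553)),(st(-.218,-.027,.046),T(404,518)),
(ca(-.122,.024,.07),T(62,138)),(ca(-.122,-.024,.07),T(42,203)),(ca(-.046,.024,.07),T(174,157)),(ca(-.046,-.024,.07),T(157,247)),
(st(0,0,.037),S(296,256)),(P2,S(452,90)),(P3,S(93,146)),(P1,S(340,367)),
(ca(-.046,.024,.07),S(203,238)),(ca(-.046,-.024,.07),S(260,288)),(ca(-.122,-.024,.07),S(150,362)),(ca(-.122,.024,.07),S(92,316))]
def assign(flip):
    return obs
def res(p): return np.concatenate([proj(o[0],f(p))-o[1:] for f,o in obs])
for i in (0,1): pass
best=None
for y0 in np.arange(-3,3.2,.5):
  for s0 in np.arange(-1,1.1,.5):
    L=least_squares(res,[.6,.05,s0,y0],loss='soft_l1')
    if best is None or L.cost<best.cost: best=L
p=best.x;print(p,best.cost,np.degrees(p[2:]))
print(res(p).reshape(-1,2).round(1).tolist())
E
python3 fit.py
python3 - <<'E'
from h import *
print(at("top",235/3.5+230,222/3.5+175,.037),at("side",296/4.3+235,256/4.3+205,.037))
E
```

```text
[0.6215025  0.01466728 0.037     ] [0.61997051 0.01684549 0.037     ]Traceback (most recent call last):
  File "fit.py", line 22, in <module>
    L=least_squares(res,[.6,.05,s0,y0],loss='soft_l1')
    return func(*args, **kwargs)
    result = trf(vector_fun.fun, vector_fun.jac, x0, f0, J0, lb, ub, ftol, xtol,
                 gtol, max_nfev, x_scale, loss_function, tr_solver,
                 tr_options.copy(), verbose, callback=callback_wrapped)
    return trf_no_bounds(
        fun, jac, x0, f0, J0, ftol, xtol, gtol, max_nfev, x_scale,
        loss_function, tr_solver, tr_options, verbose, callback=callback)
    J = jac(x)
    self._update_jac()
    ~~~~~~~~~~~~~~~~^^
    self.J = self.jac_wrapped(xp_copy(self.x), f0=self.f)
             ~~~~~~~~~~~~~~~~^^^^^^^^^^^^^^^^^^^^^^^^^^^^
    J, dct = approx_derivative(
             ~~~~~~~~~~~~~~~~~^
        self.fun,
        ^^^^^^^^^
    ...<2 lines>...
        **self.finite_diff_options,
        ^^^^^^^^^^^^^^^^^^^^^^^^^^^
    )
    ^
    J, _nfev = _dense_difference(fun_wrapped, x0, f0, h,
               ~~~~~~~~~~~~~~~~~^^^^^^^^^^^^
[... 248 characters left out ...]
                ^^^^^^^
    f = np.atleast_1d(self.fun(x, *self.args, **self.kwargs))
                      ~~~~~~~~^^^^^^^^^^^^^^^^^^^^^^^^^^^^^^
    return np.atleast_1d(self.fun(x))
                         ~~~~~~~~^^^
    return self.f(x, *self.args, **self.kwargs)
           ~~~~~~^^^^^^^^^^^^^^^^^^^^^^^^^^^^^^
  File "fit.py", line 17, in res
    def res(p): return np.concatenate([proj(o[0],f(p))-o[1:] for f,o in obs])
                                       ~~~~^^^^^^^^^^^
  File "h.py", line 9, in proj
    p=vision.camera_params(cam);q=p["extrinsics"][:3,:3]@np.asarray(P)+p["extrinsics"][:3,3];q=p["intrinsics"]@q;return q[:2]/q[2]
ValueError: time passes only in moves, steps and waits
```

```bash
python3 - <<'E'
from plant import vision,r
import pickle
pickle.dump({n:vision.camera_params(n) for n in("top","side")},open("cam.pkl","wb"));print(r.get_state()["clock"])
E
sed -i 's/vision.camera_params(cam)/CP[cam]/; 2a import pickle\nCP=pickle.load(open("cam.pkl","rb"))' h.py
python3 fit.py
```

```text
1.0
[ 0.62186763  0.01423578  0.24241897 -1.91751725] 9.410960444477237 [  13.8895841  -109.86564584]
[[0.5, 0.2], [-0.0, 0.5], [0.7, 0.6], [0.2, 0.3], [0.7, -0.7], [-1.1, 0.1], [-0.9, -0.2], [-0.4, 1.4], [-0.2, 1.2], [-0.3, -4.2], [0.2, -0.7], [0.1, 0.0], [-0.0, 0.3], [0.5, 0.3], [-0.4, -1.2], [0.2, -0.5], [-0.6, 0.6], [-0.8, -1.6]]
```

The model fit agrees to about 1 px, except for one caddy corner I misread:
- **Axis:** (0.622, 0.014).
- **Stand yaw:** 13.9°.
- **Carousel yaw:** −109.9°, so it needs about +124° CCW.
- **peg_1:** now near (0.548, 0.102).

The crop confirms the small red caddy on the disc. I'll cage peg_1 between the jaws and carry it round.

send_rows(series=[{"delta_pos":[-2,-2.1,0],"turn":2,"jaw":0.5},{"delta_pos":[-4.5,-4.6,0],"turn":4,"jaw":0.5},{"delta_pos":[-7,-7.1,0],"turn":6,"jaw":0.5},{"delta_pos":[-9.5,-9.7,0],"turn":9,"jaw":0.5},{"delta_pos":[-12,-12.2,0],"turn":12,"jaw":0.5},{"delta_pos":[-14.5,-14.8,0],"turn":14,"jaw":0.5},{"delta_pos":[-17,-17.3,0],"turn":16,"jaw":0.5},{"delta_pos":[-19,-19.4,0],"turn":18,"jaw":0.5}], force=10)

```text
clock: 1.67
tool_pos: [0.3279, -0.3439, 0.2499]
eef_rot: [0.715, -0.699, 0.0, -0.0]
contact_force: [0.8, -0.3, -0.1]
opening: 0.502
```

```bash
cat >> h.py <<'E'
A=np.array([.6219,.0142]); SY=13.89; 
from scipy.spatial.transform import Rotation as R
def rel(P,yaw=None):
    "delta in tool axes cm from measured pose, turn deg to reach tool-x yaw"
    s=r.get_state();M=R.from_quat(s["eef_rot"]).as_matrix()
    y=np.degrees(np.arctan2(M[1,0],M[0,0]))
    d=M.T@(np.array(P)-s["tool_pos"])*100
    t=None if yaw is None else -((yaw-y+180)%360-180)
    return d.round(2),t
def show():
    s=r.get_state();M=R.from_quat(s["eef_rot"]).as_matrix()
    print("t",s["clock"],"pos",s["tool_pos"].round(4),"yaw",np.degrees(np.arctan2(M[1,0],M[0,0])).round(2),"tilt",M[:2,2].round(4),"q",s["q"].round(2),"F",s["contact_force"].round(2),"op",round(s["opening"]*88,1))
def peg(c): # tool target on peg_1 with carousel yaw c(deg)
    a=np.radians(c+240);return A+.115*np.array([np.cos(a),np.sin(a)])
E
python3 - <<'E'
from h import *
show();p=peg(-109.87);print(p,rel([*p,.2],-120),rel([*p,.073],-120))
E
```

```text
t 1.6667 pos [ 0.3279 -0.3439  0.2499] yaw -88.7 tilt [0.0006 0.0006] q [ 0.77  0.5  -0.08  2.01  0.07  0.64 -0.91] F [ 0.8  -0.31 -0.05] op 44.2
[0.54777973 0.10212716] (array([-44.09, -22.99,   5.03]), np.float64(31.29543298936443)) (array([-44.09, -22.98,  17.73]), np.float64(31.29543298936443))
```

send_rows(series=[{"delta_pos":[-3,-1.6,0],"turn":2,"jaw":0.5},{"delta_pos":[-6.4,-3.4,0],"turn":4,"jaw":0.5},{"delta_pos":[-9.8,-5.1,0],"turn":6,"jaw":0.5},{"delta_pos":[-13.2,-6.9,0.3],"turn":9,"jaw":0.5},{"delta_pos":[-16.6,-8.7,0.6],"turn":12,"jaw":0.5},{"delta_pos":[-20,-10.5,1],"turn":14,"jaw":0.5},{"delta_pos":[-23.4,-12.2,1.4],"turn":17,"jaw":0.5},{"delta_pos":[-26.8,-14,2],"turn":20,"jaw":0.5}])

```text
clock: 2.33
tool_pos: [0.4616, -0.0735, 0.23]
eef_rot: [-0.582, 0.813, -0.0, 0.0]
contact_force: [0.2, 0.1, -1.2]
opening: 0.499
```

Run:
```python
from h import *
show();p=peg(-109.87);print(p,rel([*p,.2],-120),rel([*p,.073],-120))
```

```text
t 2.3333 pos [ 0.4616 -0.0735  0.23  ] yaw -108.84 tilt [ 0.0012 -0.0002] q [ 0.01  0.52  0.07  2.06 -0.07  0.56 -1.77] F [ 0.23  0.11 -1.22] op 43.9
[0.54777973 0.10212716] (array([-19.41,  -2.48,   3.  ]), np.float64(11.157207759191834)) (array([-19.4 ,  -2.46,  15.7 ]), np.float64(11.157207759191834))
```

send_rows(series=[{"delta_pos":[-3.4,-0.4,0.5],"turn":2,"jaw":0.5},{"delta_pos":[-6.8,-0.9,1],"turn":4,"jaw":0.5},{"delta_pos":[-10.2,-1.3,2],"turn":6,"jaw":0.5},{"delta_pos":[-13.6,-1.7,3],"turn":8,"jaw":0.5},{"delta_pos":[-16.6,-2.1,4],"turn":10,"jaw":0.5},{"delta_pos":[-18.6,-2.4,5],"turn":11,"jaw":0.5},{"delta_pos":[-19.4,-2.5,6],"turn":11,"jaw":0.5},{"delta_pos":[-19.4,-2.5,7.5],"turn":11,"jaw":0.5}])

```text
clock: 3.0
tool_pos: [0.548, 0.1032, 0.1546]
eef_rot: [-0.504, 0.864, 0.0, 0.002]
contact_force: [0.3, -1.3, 0.5]
opening: 0.5
```

Run:
```python
from h import *
show();p=peg(-109.87);print(p,rel([*p,.2],-120),rel([*p,.073],-120))
a=vision.snapshot("top");b=vision.snapshot("side")
f=lambda i:cv2.resize(i,None,fx=2.5,fy=2.5)
cv2.imwrite("pics/a1.png",np.hstack([f(a[170:350,220:380]),f(b[190:370,235:395])]))
```

```text
t 3.0 pos [0.548  0.1032 0.1546] yaw -119.44 tilt [0.0028 0.0017] q [-0.35  0.74  0.14  1.87 -0.19  0.54 -2.17] F [ 0.29 -1.3   0.52] op 44.0
[0.54777973 0.10212716] (array([ 0.09, -0.04, -4.54]), np.float64(0.5564840836200915)) (array([ 0.13, -0.02,  8.16]), np.float64(0.5564840836200915))
```

View pics/a1.png

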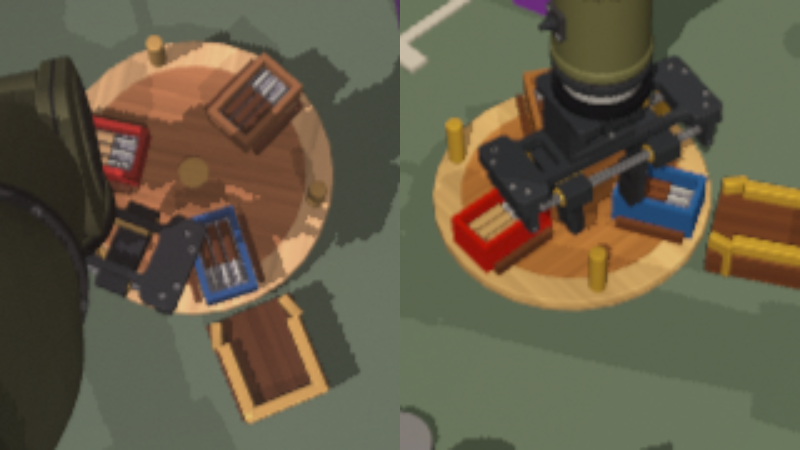

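The left half (top view) shows the peg under the jaws. The right half (side view) shows the jaws bracketing peg_1 at about (597,268). I'll descend and close to a cage.

send_rows(series=[{"delta_pos":[0.1,0,2.2],"turn":0,"jaw":0.5},{"delta_pos":[0.1,0,4.5],"turn":0,"jaw":0.5},{"delta_pos":[0.1,0,6.5],"turn":0,"jaw":0.5},{"delta_pos":[0.1,0,7.8],"turn":0,"jaw":0.5},{"delta_pos":[0.1,0,8.2],"turn":0,"jaw":0.6},{"delta_pos":[0.1,0,8.2],"turn":0,"jaw":0.77},{"delta_pos":[0.1,0,8.2],"turn":0,"jaw":0.77},{"delta_pos":[0.1,0,8.2],"turn":0,"jaw":0.77}])

```text
clock: 3.77
tool_pos: [0.547, 0.0995, 0.0739]
eef_rot: [-0.502, 0.865, -0.0, 0.001]
contact_force: [-0.3, 0.7, -0.3]
opening: 0.237
```

```bash
cat >> h.py <<'E'
def arc(c0,c1,y0,y1,n=8,z=.073):
    for k in range(1,n+1):
        f=k/n;d,t=rel([*peg(c0+(c1-c0)*f),z],y0+(y1-y0)*f);print(d.tolist(),round(t,1))
E
python3 - <<'E'
from h import *
show()
arc(-109.87,-79.87,-120,-95)
E
```

```text
t 3.7667 pos [0.547  0.0995 0.0739] yaw -119.72 tilt [0.0021 0.0005] q [-0.32  0.87  0.1   1.91 -0.21  0.37 -2.15] F [-0.32  0.68 -0.26] op 20.8
[0.44, 0.3, 0.09] -2.8
[1.17, 0.49, 0.09] -6.0
[1.91, 0.63, 0.09] -9.1
[2.66, 0.72, 0.09] -12.2
[3.41, 0.77, 0.09] -15.3
[4.16, 0.76, 0.08] -18.5
[4.91, 0.7, 0.08] -21.6
[5.66, 0.6, 0.08] -24.7
```

send_rows(series=[{"delta_pos":[0.4,0.2,0],"turn":-3,"jaw":0.77},{"delta_pos":[1.1,0.4,0],"turn":-6,"jaw":0.77},{"delta_pos":[1.9,0.6,0],"turn":-9,"jaw":0.77},{"delta_pos":[2.7,0.7,0],"turn":-12,"jaw":0.77},{"delta_pos":[3.4,0.8,0],"turn":-15,"jaw":0.77},{"delta_pos":[4.2,0.8,0],"turn":-18,"jaw":0.77},{"delta_pos":[4.9,0.7,0],"turn":-22,"jaw":0.77},{"delta_pos":[5.7,0.6,0],"turn":-25,"jaw":0.77}])

```text
clock: 4.43
tool_pos: [0.5134, 0.0536, 0.074]
eef_rot: [-0.679, 0.734, -0.0, 0.001]
contact_force: [-0.3, 0.7, 0.9]
opening: 0.233
```

Run:
```python
from h import *
show()
arc(-79.87,-47.87,-95,-68)
```

```text
t 4.4333 pos [0.5134 0.0536 0.074 ] yaw -94.45 tilt [0.0024 0.0011] q [-0.19  0.84 -0.01  2.03  0.01  0.27 -1.85] F [-0.34  0.67  0.86] op 20.5
[0.81, 0.15, 0.1] -2.8
[1.6, 0.28, 0.09] -6.2
[2.4, 0.36, 0.09] -9.6
[3.2, 0.38, 0.09] -13.0
[4.0, 0.34, 0.09] -16.3
[4.8, 0.25, 0.09] -19.7
[5.59, 0.1, 0.09] -23.1
[6.37, -0.1, 0.09] -26.5
```

send_rows(series=[{"delta_pos":[0.8,0.1,0],"turn":-3,"jaw":0.77},{"delta_pos":[1.6,0.3,0],"turn":-6,"jaw":0.77},{"delta_pos":[2.4,0.4,0],"turn":-10,"jaw":0.77},{"delta_pos":[3.2,0.4,0],"turn":-13,"jaw":0.77},{"delta_pos":[4.0,0.3,0],"turn":-16,"jaw":0.77},{"delta_pos":[4.8,0.2,0],"turn":-20,"jaw":0.77},{"delta_pos":[5.6,0.1,0],"turn":-23,"jaw":0.77},{"delta_pos":[6.4,-0.1,0],"turn":-26,"jaw":0.77}])

```text
clock: 5.1
tool_pos: [0.5089, -0.011, 0.0738]
eef_rot: [0.827, -0.563, 0.001, -0.0]
contact_force: [-0.6, 1.5, -0.1]
opening: 0.233
```

Run:
```python
from h import *
show()
arc(-47.87,-15.87,-68,-40)
```

```text
t 5.1 pos [ 0.5089 -0.011   0.0738] yaw -68.51 tilt [0.0017 0.    ] q [-0.01  0.84 -0.09  2.04  0.27  0.27 -1.53] F [-0.6   1.55 -0.13] op 20.5
[0.72, 0.01, 0.08] -4.0
[1.53, 0.06, 0.08] -7.5
[2.33, 0.05, 0.08] -11.0
[3.13, -0.02, 0.09] -14.5
[3.92, -0.14, 0.09] -18.0
[4.71, -0.31, 0.09] -21.5
[5.47, -0.54, 0.09] -25.0
[6.23, -0.82, 0.09] -28.5
```

send_rows(series=[{"delta_pos":[0.7,0,0],"turn":-4,"jaw":0.77},{"delta_pos":[1.5,0.1,0],"turn":-7,"jaw":0.77},{"delta_pos":[2.3,0.1,0],"turn":-11,"jaw":0.77},{"delta_pos":[3.1,0,0],"turn":-14,"jaw":0.77},{"delta_pos":[3.9,-0.1,0],"turn":-18,"jaw":0.77},{"delta_pos":[4.7,-0.3,0],"turn":-21,"jaw":0.77},{"delta_pos":[5.5,-0.5,0],"turn":-25,"jaw":0.77},{"delta_pos":[6.2,-0.8,0],"turn":-28,"jaw":0.77}])

```text
clock: 5.77
tool_pos: [0.5386, -0.0666, 0.0738]
eef_rot: [0.938, -0.346, 0.001, 0.0]
contact_force: [-1.5, 0.8, 1.4]
opening: 0.229
```

Run:
```python
from h import *
show()
arc(-15.87,13.9,-40,-16)
```

```text
t 5.7667 pos [ 0.5386 -0.0666  0.0738] yaw -40.53 tilt [ 0.0008 -0.0013] q [ 0.18  0.87 -0.24  1.94  0.49  0.39 -1.15] F [-1.54  0.76  1.39] op 20.2
[0.75, -0.06, 0.08] -3.5
[1.5, -0.06, 0.08] -6.5
[2.24, -0.12, 0.09] -9.5
[2.98, -0.22, 0.09] -12.5
[3.71, -0.36, 0.09] -15.5
[4.44, -0.56, 0.09] -18.5
[5.14, -0.8, 0.09] -21.5
[5.83, -1.09, 0.09] -24.5
```

send_rows(series=[{"delta_pos":[0.8,-0.1,0],"turn":-4,"jaw":0.77},{"delta_pos":[1.5,-0.1,0],"turn":-7,"jaw":0.77},{"delta_pos":[2.2,-0.1,0],"turn":-10,"jaw":0.77},{"delta_pos":[3.0,-0.2,0],"turn":-13,"jaw":0.77},{"delta_pos":[3.7,-0.4,0],"turn":-16,"jaw":0.77},{"delta_pos":[4.4,-0.6,0],"turn":-19,"jaw":0.77},{"delta_pos":[5.1,-0.8,0],"turn":-22,"jaw":0.77},{"delta_pos":[5.8,-1.1,0],"turn":-24,"jaw":0.77}])

```text
clock: 6.43
tool_pos: [0.5892, -0.0966, 0.0737]
eef_rot: [0.99, -0.144, -0.0, 0.001]
contact_force: [-2.3, -1.1, 0.6]
opening: 0.226
```

send_rows(series=[{"delta_pos":[0,0,0],"turn":0,"jaw":0.8},{"delta_pos":[0,0,0],"turn":0,"jaw":0.84},{"delta_pos":[0,0,0],"turn":0,"jaw":0.84},{"delta_pos":[0,0,0],"turn":0,"jaw":0.84}], force=4)

```text
clock: 6.77
tool_pos: [0.5898, -0.0963, 0.0736]
eef_rot: [0.989, -0.146, 0.001, 0.001]
contact_force: [0.7, -2.7, 4.6]
opening: 0.176
```

Run:
```python
from h import *
show();p=peg(13.9);print(p,rel([*p,.073],-16))
a=vision.snapshot("top");b=vision.snapshot("side")
f=lambda i:cv2.resize(i,None,fx=2.5,fy=2.5)
cv2.imwrite("pics/b1.png",np.hstack([f(a[170:350,220:380]),f(b[190:370,240:400])]))
cv2.imwrite("pics/b_top.png",a);cv2.imwrite("pics/b_side.png",b)
```

```text
t 6.7667 pos [ 0.5898 -0.0963  0.0736] yaw -16.77 tilt [ 0.0012 -0.0021] q [ 0.31  0.93 -0.4   1.77  0.61  0.58 -0.77] F [ 0.7  -2.65  4.61] op 15.5
[ 0.59000881 -0.0962896 ] (array([ 0.02, -0.  ,  0.06]), np.float64(-0.7667390404281207))
```

View pics/b1.png

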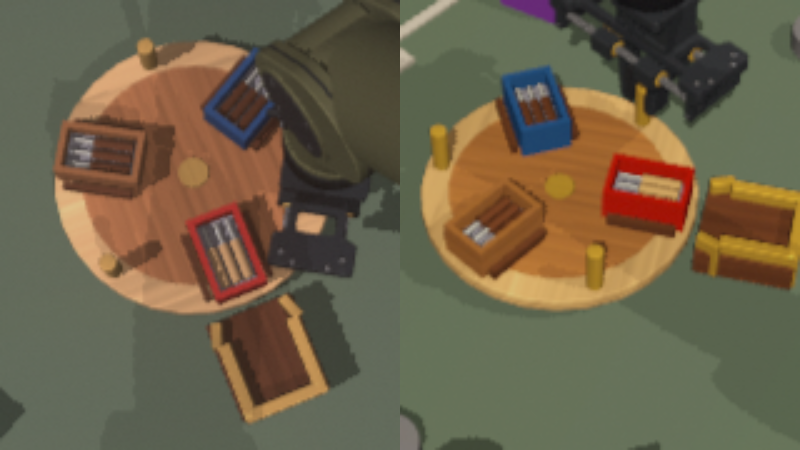

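In the top half of the picture the red caddy at (226,252) lines up with the dock at (268,357). The grip on the peg also puts the disc within 0.5° of target. I'll release, rise, and go over the disc's middle.

send_rows(series=[{"delta_pos":[0,0,0],"turn":0,"jaw":0.65},{"delta_pos":[0,0,0],"turn":0,"jaw":0.6},{"delta_pos":[0,0,-1],"turn":0,"jaw":0.6},{"delta_pos":[0,0,-2.5],"turn":0,"jaw":0.6},{"delta_pos":[0,0,-4.5],"turn":0,"jaw":0.6},{"delta_pos":[0,0,-6.5],"turn":0,"jaw":0.7},{"delta_pos":[0,0,-8],"turn":5,"jaw":0.8},{"delta_pos":[0,0,-8.5],"turn":10,"jaw":0.9}], force=10)

```text
clock: 7.53
tool_pos: [0.5906, -0.0943, 0.1605]
eef_rot: [0.973, -0.233, 0.002, -0.001]
contact_force: [0.3, 0.7, 0.3]
opening: 0.196
```

```bash
cat >> h.py <<'E'
def onx(d,z):
    a=np.radians(SY);return [A[0]-d*np.cos(a),A[1]-d*np.sin(a),z]
E
python3 - <<'E'
from h import *
show();print(rel(onx(.024,.15),-76.1))
a=vision.snapshot("top");b=vision.snapshot("side")
f=lambda i:cv2.resize(i,None,fx=4,fy=4,interpolation=cv2.INTER_CUBIC)
cv2.imwrite("pics/c1.png",f(a[195:345,270:370]));cv2.imwrite("pics/c2.png",f(b[190:320,240:430]))
E
```

```text
t 7.5333 pos [ 0.5906 -0.0943  0.1605] yaw -26.9 tilt [0.0035 0.0013] q [ 0.33  0.8  -0.44  1.73  0.48  0.73 -0.83] F [0.3  0.65 0.29] op 17.3
(array([-3.94, -9.52,  1.07]), np.float64(49.20027144705273))
```

View pics/c1.png

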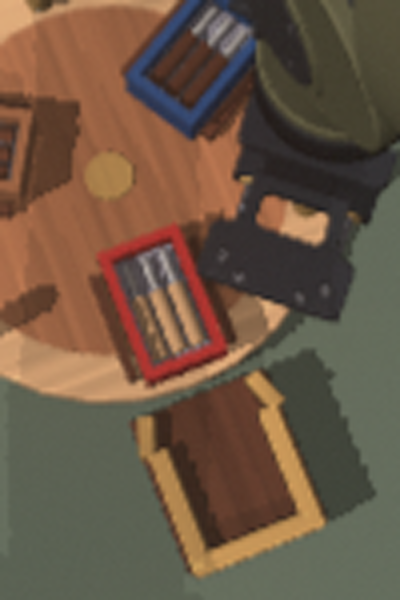

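View pics/c2.png

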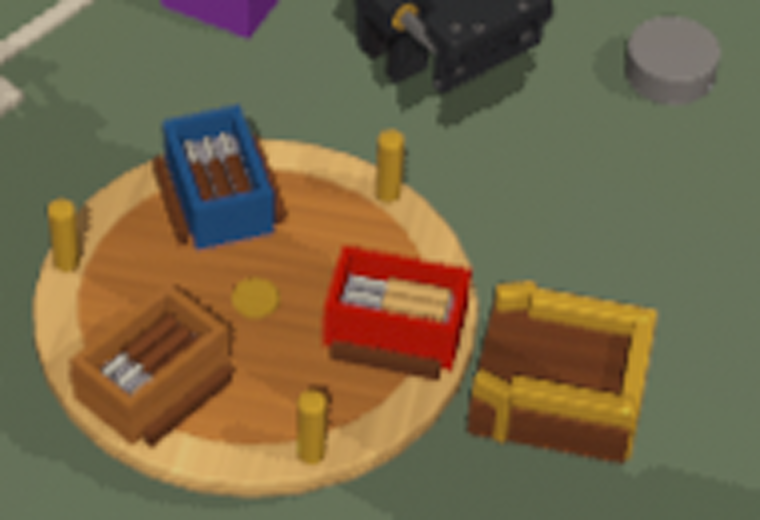

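Run:
```python
from h import *
a=np.radians(SY);M=np.array([[np.cos(a),np.sin(a)],[-np.sin(a),np.cos(a)]])
for u,v in[(98,253),(182,226),(228,355),(150,384)]:
    print(M@(at("top",u/4+270-.4,v/4+195-.4,.07)[:2]-A))
print()
for u,v in[(342,247),(471,266),(458,320),(327,300)]:
    print(M@(at("side",u/4+240-.4,v/4+190-.4,.07)[:2]-A))
for cam,l in (("top",[(211,49+0)]),):pass
# pegs
for u,v in [(391,138),(62,208),(313,400)]: print("peg",M@(at("side",u/4+240-.4,v/4+190-.4,.084)[:2]-A))
```

```text
[-0.04646268  0.02386366]
[-0.04937329 -0.02506439]
[-0.12567887 -0.02219204]
[-0.12478635  0.02333829]

[-0.04599772 -0.0208942 ]
[-0.1209248  -0.02498073]
[-0.12157537  0.01556673]
[-0.04682335  0.01938724]
peg [-0.05716366 -0.09863113]
peg [0.11456563 0.00127555]
peg [-0.05826393  0.09962714]
```

The caddy's centre is at x≈−0.086, y≈0 in the stand frame, so it's squarely facing the dock and at rest.

send_rows(series=[{"delta_pos":[-0.5,-1.2,0],"turn":6,"jaw":1},{"delta_pos":[-1.1,-2.7,0],"turn":13,"jaw":1},{"delta_pos":[-1.8,-4.3,0],"turn":20,"jaw":1},{"delta_pos":[-2.5,-5.9,0],"turn":27,"jaw":1},{"delta_pos":[-3.1,-7.5,0],"turn":34,"jaw":1},{"delta_pos":[-3.6,-8.8,0],"turn":41,"jaw":1},{"delta_pos":[-3.9,-9.4,0],"turn":47,"jaw":1},{"delta_pos":[-3.9,-9.5,0.5],"turn":49,"jaw":1}])

```text
clock: 8.3
tool_pos: [0.5972, 0.0107, 0.1528]
eef_rot: [0.79, -0.613, -0.001, -0.001]
contact_force: [0.2, -0.1, 0.5]
opening: 0.006
```

Run:
```python
from h import *
show();print(rel(onx(.024,.06),-76.1))
```

```text
t 8.3 pos [0.5972 0.0107 0.1528] yaw -75.58 tilt [-0.0001  0.0019] q [ 0.01  0.78 -0.18  1.74  0.21  0.64 -1.61] F [ 0.23 -0.11  0.46] op 0.5
(array([ 0.27, -0.07,  9.28]), np.float64(0.5236531633723587))
```

send_rows(series=[{"delta_pos":[0.2,0,1.5],"turn":0.5,"jaw":1},{"delta_pos":[0.2,-0.1,3.5],"turn":0.5,"jaw":1},{"delta_pos":[0.2,-0.1,5.5],"turn":0.5,"jaw":1},{"delta_pos":[0.2,-0.1,7.5],"turn":0.5,"jaw":1},{"delta_pos":[0.2,-0.1,9],"turn":0.5,"jaw":1},{"delta_pos":[0.2,-0.1,9.6],"turn":0.5,"jaw":1},{"delta_pos":[0.2,-0.1,9.6],"turn":0.5,"jaw":1}])

```text
clock: 8.88
tool_pos: [0.5972, 0.0058, 0.0548]
eef_rot: [0.788, -0.616, -0.002, 0.001]
contact_force: [0.1, -0.5, 0.0]
opening: 0.004
```

Run:
```python
from h import *
show()
for d in (.04,.06,.08,.1,.12,.135,.14,.145,.151): print(d,rel(onx(d,.057),-76.1))
a=vision.snapshot("top");b=vision.snapshot("side")
f=lambda i:cv2.resize(i,None,fx=2.5,fy=2.5)
cv2.imwrite("pics/d1.png",np.hstack([f(a[170:350,220:380]),f(b[190:370,240:400])]))
```

```text
t 8.8833 pos [0.5972 0.0058 0.0548] yaw -76.07 tilt [-0.0043  0.0001] q [-0.01  0.93 -0.14  1.77  0.25  0.46 -1.64] F [ 0.15 -0.47  0.04] op 0.4
0.04 (array([-0.23,  1.4 , -0.21]), np.float64(0.026474034795739954))
0.06 (array([-0.23,  3.4 , -0.2 ]), np.float64(0.026474034795739954))
0.08 (array([-0.23,  5.4 , -0.19]), np.float64(0.026474034795739954))
0.1 (array([-0.23,  7.4 , -0.18]), np.float64(0.026474034795739954))
0.12 (array([-0.23,  9.4 , -0.18]), np.float64(0.026474034795739954))
0.135 (array([-0.23, 10.9 , -0.17]), np.float64(0.026474034795739954))
0.14 (array([-0.23, 11.4 , -0.17]), np.float64(0.026474034795739954))
0.145 (array([-0.23, 11.9 , -0.17]), np.float64(0.026474034795739954))
0.151 (array([-0.23, 12.5 , -0.16]), np.float64(0.026474034795739954))
```

View pics/d1.png

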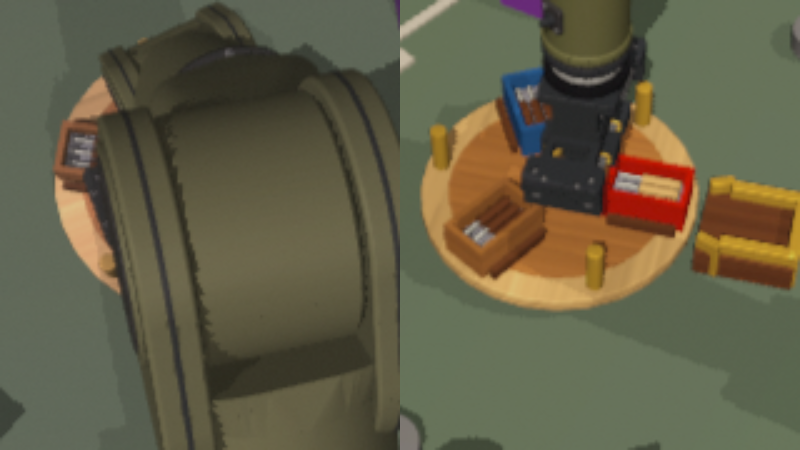

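The right half shows the gripper down behind the red caddy's inner end, clear of the others. I'll push outward gently.

send_rows(series=[{"delta_pos":[-0.2,0.5,-0.2],"turn":0,"jaw":1},{"delta_pos":[-0.2,1,-0.2],"turn":0,"jaw":1},{"delta_pos":[-0.2,1.5,-0.2],"turn":0,"jaw":1},{"delta_pos":[-0.2,2,-0.2],"turn":0,"jaw":1},{"delta_pos":[-0.2,2.5,-0.2],"turn":0,"jaw":1},{"delta_pos":[-0.2,3,-0.2],"turn":0,"jaw":1},{"delta_pos":[-0.2,3.5,-0.2],"turn":0,"jaw":1},{"delta_pos":[-0.2,4,-0.2],"turn":0,"jaw":1}])

```text
clock: 9.65
tool_pos: [0.5595, -0.0022, 0.059]
eef_rot: [0.787, -0.617, 0.0, -0.0]
contact_force: [2.1, 0.7, 1.4]
opening: 0.005
```

send_rows(series=[{"delta_pos":[0,0.5,0],"turn":0,"jaw":1},{"delta_pos":[0,1,0],"turn":0,"jaw":1},{"delta_pos":[0,1.5,0],"turn":0,"jaw":1},{"delta_pos":[0,2,0],"turn":0,"jaw":1},{"delta_pos":[0,2.5,0],"turn":0,"jaw":1},{"delta_pos":[0,2.9,0],"turn":0,"jaw":1},{"delta_pos":[0,3.2,0],"turn":0,"jaw":1},{"delta_pos":[0,3.2,0],"turn":0,"jaw":1}])

```text
clock: 10.32
tool_pos: [0.5264, -0.0103, 0.0583]
eef_rot: [0.787, -0.617, -0.001, 0.001]
contact_force: [-0.4, 0.7, -0.1]
opening: 0.001
```

Run:
```python
from h import *
show()
for d in (.12,.135,.14,.145,.151): print(d,rel(onx(d,.057),-76.1))
b=vision.snapshot("side")
cv2.imwrite("pics/e1.png",cv2.resize(b[190:340,240:430],None,fx=4,fy=4))
```

```text
t 10.3167 pos [ 0.5264 -0.0103  0.0583] yaw -76.22 tilt [-0.0036 -0.0009] q [-0.01  0.88 -0.1   1.99  0.27  0.29 -1.67] F [-0.39  0.71 -0.11] op 0.1
0.12 (array([-0.08,  2.14,  0.14]), np.float64(-0.11718735411139392))
0.135 (array([-0.08,  3.64,  0.14]), np.float64(-0.11718735411139392))
0.14 (array([-0.08,  4.14,  0.14]), np.float64(-0.11718735411139392))
0.145 (array([-0.08,  4.64,  0.15]), np.float64(-0.11718735411139392))
0.151 (array([-0.08,  5.24,  0.15]), np.float64(-0.11718735411139392))
```

View pics/e1.png

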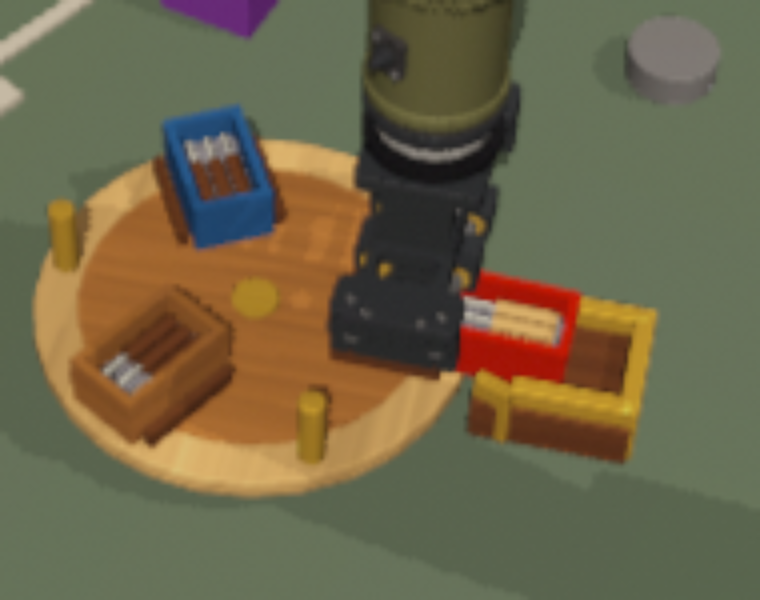

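The caddy is sliding into the dock squarely. I'll keep pushing, and slow down near the stop.

send_rows(series=[{"delta_pos":[0,0.5,0.1],"turn":0,"jaw":1},{"delta_pos":[0,1,0.1],"turn":0,"jaw":1},{"delta_pos":[0,1.5,0.1],"turn":0,"jaw":1},{"delta_pos":[0,2,0.1],"turn":0,"jaw":1},{"delta_pos":[-0.1,2.5,0.1],"turn":0,"jaw":1},{"delta_pos":[-0.1,3,0.1],"turn":0,"jaw":1},{"delta_pos":[-0.1,3.5,0.1],"turn":0,"jaw":1},{"delta_pos":[-0.1,3.9,0.1],"turn":0,"jaw":1}])

```text
clock: 11.03
tool_pos: [0.4936, -0.0168, 0.0582]
eef_rot: [0.787, -0.617, 0.002, -0.003]
contact_force: [9.6, 3.0, 1.8]
opening: 0.006
```

send_rows(series=[{"delta_pos":[0,0.2,0],"turn":0,"jaw":1},{"delta_pos":[0,0.4,0],"turn":0,"jaw":1},{"delta_pos":[0,0.6,0],"turn":0,"jaw":1},{"delta_pos":[0,0.7,0],"turn":0,"jaw":1},{"delta_pos":[0,0.7,0],"turn":0,"jaw":1}])

```text
clock: 11.45
tool_pos: [0.4932, -0.0166, 0.0593]
eef_rot: [0.788, -0.616, 0.006, -0.008]
contact_force: [13.6, 4.8, 1.7]
opening: 0.007
```

Run:
```python
from h import *
show()
print(rel(onx(.151,.057),-76.1))
b=vision.snapshot("side")
cv2.imwrite("pics/g1.png",cv2.resize(b[190:340,240:430],None,fx=4,fy=4))
```

```text
t 11.45 pos [ 0.4932 -0.0166  0.0593] yaw -76.05 tilt [0.0203 0.0055] q [-0.02  0.86 -0.07  2.11  0.29  0.16 -1.67] F [13.56  4.83  1.74] op 0.6
(array([0.09, 1.87, 0.19]), np.float64(0.051732071989960104))
```

View pics/g1.png

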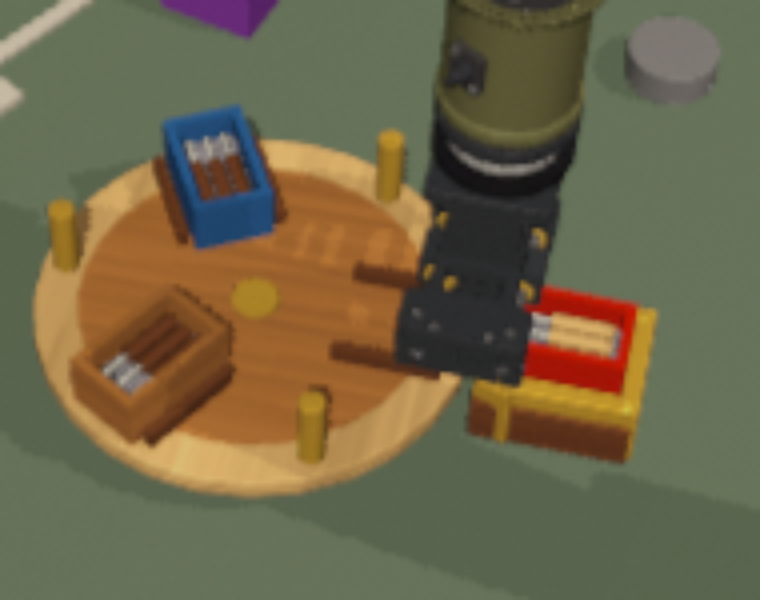

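The force rose to 14 N with the tool 133 mm from the axis. That is the 142 mm inner end less the 9 mm half finger, so the caddy is home; my earlier 151 mm had a sign error. I'll back off, lift, and check.

send_rows(series=[{"delta_pos":[0,-0.7,0],"turn":0,"jaw":1},{"delta_pos":[0,-1.4,0],"turn":0,"jaw":1},{"delta_pos":[0,-2.2,0],"turn":0,"jaw":1},{"delta_pos":[0,-2.8,-0.5],"turn":0,"jaw":1},{"delta_pos":[0,-3,-2.5],"turn":0,"jaw":1},{"delta_pos":[0,-3,-5],"turn":0,"jaw":1},{"delta_pos":[0,-3,-8],"turn":0,"jaw":1},{"delta_pos":[0,-3,-10],"turn":0,"jaw":1}])

```text
clock: 12.17
tool_pos: [0.5119, -0.013, 0.1592]
eef_rot: [0.787, -0.617, -0.0, 0.001]
contact_force: [0.7, -0.4, -0.7]
opening: 0.002
```

send_rows(series=[{"delta_pos":[3,0,-3],"turn":0,"jaw":1},{"delta_pos":[6,0,-5],"turn":0,"jaw":1},{"delta_pos":[9,0,-5],"turn":0,"jaw":1},{"delta_pos":[12,0,-5],"turn":0,"jaw":1},{"delta_pos":[15,0,-5],"turn":0,"jaw":1},{"delta_pos":[18,0,-5],"turn":0,"jaw":1},{"delta_pos":[21,0,-5],"turn":0,"jaw":1},{"delta_pos":[22,0,-5],"turn":0,"jaw":1}])

```text
clock: 12.83
tool_pos: [0.5638, -0.2324, 0.2069]
eef_rot: [0.785, -0.62, 0.0, 0.002]
contact_force: [-0.1, -0.2, 0.2]
opening: 0.006
```

Run:
```python
from h import *
show()
a=vision.snapshot("top");b=vision.snapshot("side")
cv2.imwrite("pics/h1.png",cv2.resize(a[200:350,260:370],None,fx=4,fy=4,interpolation=cv2.INTER_CUBIC));cv2.imwrite("pics/h2.png",cv2.resize(b[190:330,240:430],None,fx=4,fy=4,interpolation=cv2.INTER_CUBIC))
cv2.imwrite("pics/h_top.png",a)
```

```text
t 12.8333 pos [ 0.5638 -0.2324  0.2069] yaw -76.59 tilt [-0.0025 -0.0033] q [ 0.45  0.72 -0.25  1.65  0.23  0.79 -1.24] F [-0.11 -0.21  0.24] op 0.6
```

View pics/h1.png

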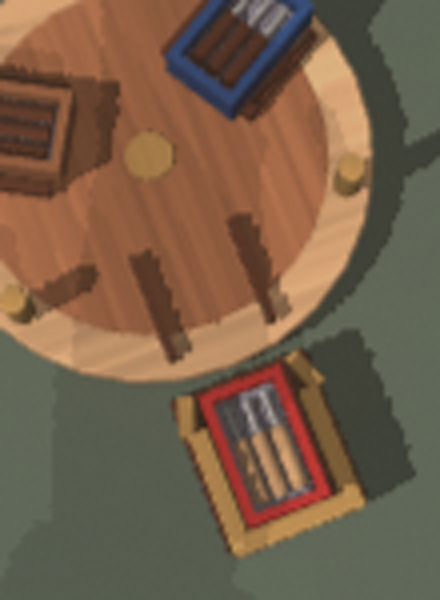

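View pics/h2.png

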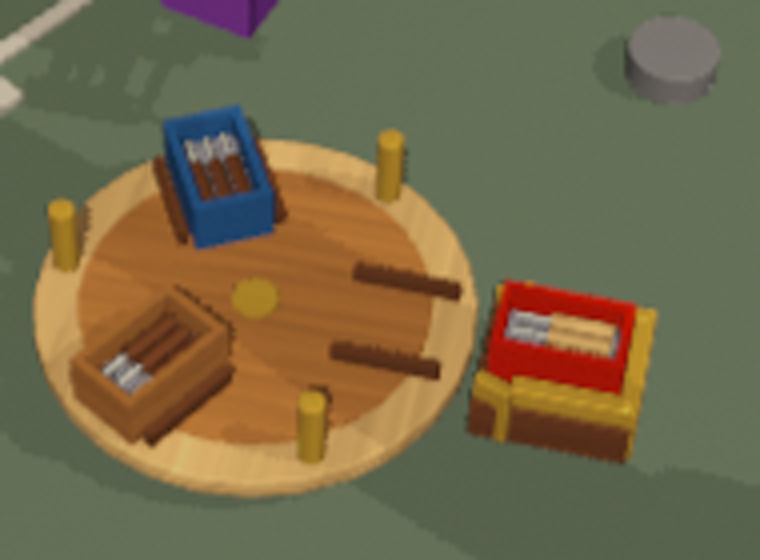

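View pics/h_top.png

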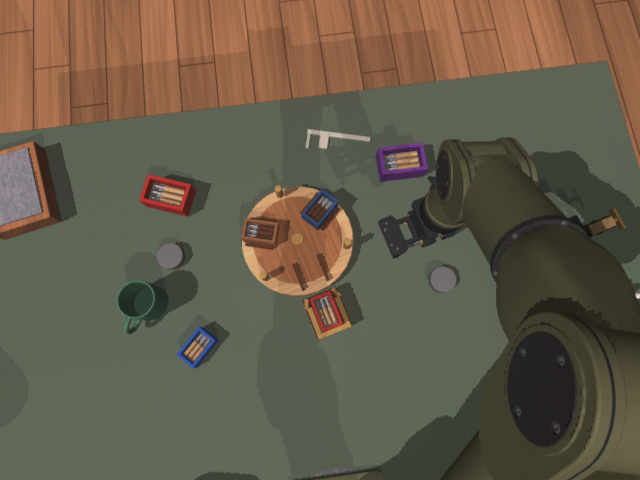

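Run:
```python
from h import *
a=np.radians(SY);M=np.array([[np.cos(a),np.sin(a)],[-np.sin(a),np.cos(a)]])
T=np.array([M@(at("top",u/4+260-.4,v/4+200-.4,.068)[:2]-A) for u,v in[(198,390),(283,362),(332,490),(250,527)]])
print(T.round(4).tolist(),T.mean(0))
T=np.array([M@(at("side",u/4+240-.4,v/4+190-.4,.068)[:2]-A) for u,v in[(502,282),(637,302),(622,350),(487,338)]])
print(T.round(4).tolist(),T.mean(0))
T=np.array([M@(at("side",u/4+240-.4,v/4+190-.4,.084)[:2]-A) for u,v in [(391,138),(62,208),(313,400)]]);print("pegs",T.tolist())
for l in("mallet","lead_a","mug"): print(l,[(round(d["score"],2),round(d["location"][1]*640),round(d["location"][0]*480)) for d in nets.boxes_of("side",l)])
```

```text
[[-0.1394, 0.0244], [-0.1423, -0.0245], [-0.2161, -0.0234], [-0.218, 0.025]] [-0.17893475  0.00039878]
[[-0.1402, -0.0193], [-0.2173, -0.0235], [-0.2143, 0.0127], [-0.1397, 0.0227]] [-0.17786569 -0.00183806]
pegs [[-0.05716366055859013, -0.09863112860345705], [0.11456562617834957, 0.0012755525987578798], [-0.0582639348091488, 0.09962714312817886]]
mallet [(0.85, 399, 158), (0.46, 302, 268)]
lead_a [(0.82, 235, 369), (0.75, 382, 293), (0.67, 405, 205)]
mug [(0.87, 260, 404)]
```

Run:
```python
from h import *
cv2.imwrite("pics/i.png",vision.snapshot("side"))
```

```text
(no output)
```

View pics/i.png

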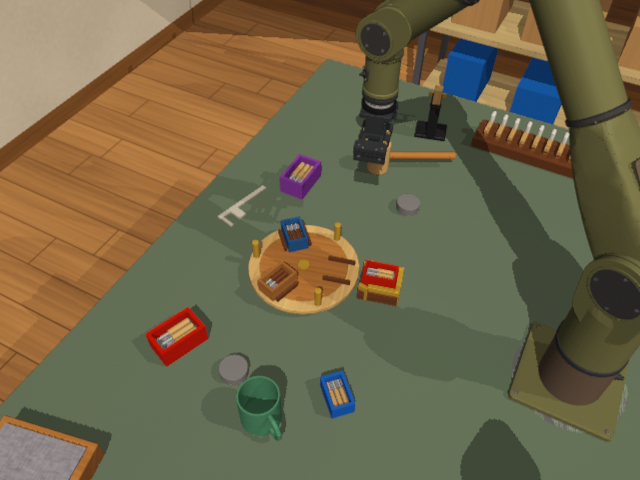

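The mallet is partly hidden by the gripper but unmoved: its handle still ends at (455,156). The mug and lead weights are also where they were. The red caddy sits in the dock at (382,276), and the robot is clear of everything.

```bash
python3 -c "
from plant import order
print(order.finish_job())"
```

```text
the job is handed in; nothing more can be done
None
```

The red caddy is home in the dock, its empty stall faces the dock, and the job is handed in at about 13 s of the 64 s allowed. No verdict was reported.

- **Turning:** I caged peg_1 between the jaws and turned the carousel about 124° counter-clockwise. When I let go, the caddy's centre measured x ≈ −0.086, y ≈ 0 in the stand frame, with the disc at rest.
- **Sliding:** I pushed the caddy's inner end outward with the closed fingers until it met the stop, at about 14 N. I then backed off and lifted clear.
- **Final position:** The top camera put the caddy's centre at x = −0.179, y = 0.000, and the side camera at x = −0.178, y = −0.002. Both are inside the limits, and the caddy looks flat in both pictures.
- **Carousel:** The pegs had not moved after the slide.
- **Things to leave alone:** The mug and both weights look unmoved in both views. The mallet's head was partly behind the gripper, which shifted its detected centre, but its visible handle had not moved.
- **Errors on the way:** I misread one caddy corner in the first fit, and I got the expected end-of-push distance wrong (151 mm instead of 133 mm). Neither affected the result, because the force rise and the pictures showed when the caddy was home.

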